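# Build the scanning stand for a lidded jar

### The arm

A 6-joint arm with a two-finger parallel gripper is mounted at the origin on the work surface. World frame = base frame: x ahead of the robot, y to its left, z up, the work surface at z = 0. Lengths are in m, angles in degrees, forces in N, time in s.
With the tool pointing down it reaches from about 0.35 to 0.875 m from the base axis. Payload 4.2 kg.
Tool frame: the origin (TCP) lies midway between the tips of the shut fingers; the grasp point (between the pads) lies 19 mm behind it; y points along the fingers, z is the direction in which the jaws open and shut, and the axes are right-handed (so a half turn about y gives the same grasp; the last joint's range is limited). The gripper opens to 87 mm and grips with 3 to 60 N. Pads are 19 mm wide; open, the fingers measure 117 mm over their backs; the gripper's body (75 mm by 190 mm) begins 51 mm behind the grasp point.
Start: joints at [88.843, 22.042, 0.453, 0, -68.411, -14.817], TCP at [0.172, 0.601, 0.223] pointing down, gripper open.
Joint ranges: [-179.83, 179.83], [-69.29, 118.12], [-61.27, 80.66], [-181.25, 117.63], [-171.15, -9.14], [-177.46, 177.46]. Speed limits (degrees/s): [159.86, 159.86, 180, 180, 180, 180].

### API

Orientations are given as [roll, pitch, yaw] about the fixed x, y, z axes, in that order (R = Rz(yaw) Ry(pitch) Rx(roll)).
In Python, from workcell import env gives the robot as it stands. The module is installed in compiled form; this text tells all that it offers. Calls block until the motion is done:
- env.goto(position, orientation): joint-space move of the TCP to a pose.
- env.move_straight(position, rotation=None, rate=0.15, force_limit=None): straight line of the TCP; rotation=None keeps the orientation; rate is the mean speed in m/s. With force_limit (N) it stops when the force on the tool has changed by that much, and returns True; else False.
- env.set_joints(angles): joint-space move.
- env.gripper_to(opening, grasp_force=None): opening from 0.0 (shut) to 1.0 (fully open); grasp_force is the grip in N (None keeps the last); returns when the fingers have stopped.
- env.dwell(seconds).
- env.inverse_kinematics(position, orientation): joint angles nearest the present ones, or None.
- env.read_state(): the state.
- env.grab_frame(name): name is "scene" or "top"; returns a dict with "image" (420x560x3 uint8, blue, green, red), "fx", "fy", "cx", "cy" (pixels), "position" and "orientation" of the camera in the world. Camera axes: x right, y up, looking along -z (the intrinsics and any distortion apply to the point x, -y, -z); pixel columns grow to the right and rows downward; lengths in m; the calibration is good to about 2 mm. A picture is of the moment at which its call begins. There is no depth.
A pose or a line that the arm cannot do raises env.Unreachable and nothing moves.
- env.close_job(): hands the job in, once; it reports no verdict.
Trained networks look in a picture, given as the dict that the camera call returned (one of the last four; its "shot" number tells which), for a name from the list of things; names that differ only in an ending like _2 or _b are one class to them, and where a whole thing is asked for, a point or a joint stands for the part that bears it (a point fixed in the world has none). Each returns a list of dicts, best first, with "score" (0 to 1); they miss things now and then, are a little off and sometimes report something else, mostly with a low value. They report only what shows in the picture. A call takes as long as a camera call. They do not tell look-alikes from the thing itself.
- env.search_frame(picture, thing): "xyz" ([x, y, z] in m, in world coordinates, good to about 4 mm: the middle of the surface that is visible of it).
- env.trace(picture, thing): "mask" (420x560 bool, what is visible of it).
The state is a dict: "clock": time; "joint_positions": joint angles; "qvel": joint speeds; "joint_torque": joint torques, N m; "position": TCP position; "tool_rot": TCP orientation; "force": force on the tool from outside, world axes, zero at the start; "wrist_torque": the same for the moment, N m; "opening": opening from 0.0 (shut) to 1.0 (fully open).
Only numpy, scipy, OpenCV 4.12 (cv2) and the standard library are available. Lean on these libraries where they do the work, as an engineer would, in place of code of your own. Each camera call takes 0.05 s, during which the arm holds its last target.

### The job

Get the jar ready for scanning on the turntable: lay the wide wooden riser on the middle of the turntable, the narrow riser centred on it and parallel to it, the cork ring flat on the middle of the narrow riser, and stand the jar in the ring with its foot down on the wood. Lay the lid, knob up, flat in the recess of the white lid rest. Keep the jar upright all the while, and leave everything released and at rest.

Things in the scene. Friction and masses are not known exactly. Their poses are not given: they have to be found in the camera images.
- turntable_top (a point): Target: centre of the upper face of a low round turntable, aluminium disc 156 mm across with black tick marks at its rim, upper face 28 mm above the table. Fixed and locked: it does not turn. z is up.
- rest_floor (a point): Target: centre of the recess floor of the lid rest, a round white plastic dish 92 mm across outside and 12 mm high, with a round recess 72 mm across whose grey-lined floor is 4 mm above the table (recess 8 mm deep). Fixed.
- wide_riser_centre (a point): Centre (half-way up, 15 mm above its underside) of the longer of two plain light wooden blocks, lying flat: 130 mm long (its x axis), 64 mm wide (its y axis, the width to grasp), 30 mm high (z). About 0.17 kg.
- narrow_riser_centre (a point): Centre (11 mm above its underside) of the shorter of the two plain light wooden blocks, lying flat: 90 mm long (its x axis), 64 mm wide (its y axis, the width to grasp), 22 mm high (z). About 0.09 kg.
- cork_ring_centre (a point): Centre (10 mm above its underside, in the middle of the hole) of a round brown cork ring lying flat: 64 mm outside diameter, 48 mm hole, 20 mm high. About 30 g; rigid, can be grasped across its outside. z is its axis.
- jar_centre (a point): Centre (on its axis, 60 mm above the underside of its foot) of an upright terracotta jar with black bands, 120 mm high, open at the top. z is its axis, up. Heights above its underside: foot 36 mm across from 0 to 24 mm; belly 62 mm across from 48 to 62 mm; straight neck 38 mm across from 86 to 120 mm, the place to grasp. About 0.19 kg.
- lid_centre (a point): Centre (on its axis, 16 mm above its underside) of the terracotta jar lid lying on the table, knob up: flange 52 mm across and 6 mm thick at the edge, sloping to 10 mm thick near the knob; upright round knob 16 mm across from 10 to 32 mm above the underside, the place to grasp. z is its axis, towards the knob. About 50 g.
Mind the look-alikes: they are no part of the job. What is shaped like the part that bears cork_ring_centre but orange or yellow is not meant.

How it is judged:
By the outcome, as a careful person would: the job done as asked, in the order asked, and still so for the second after the job is handed in, with the robot touching nothing.
It also fails if it takes over 136 s, if anything falls off the work surface, if the arm or the gripper's body presses on something with over 40 N, if the wrist force passes 120 N, or if a joint passes its speed limit or range.

## Working session

There is one attempt and no reset: what is moved stays moved. The work goes in short steps, each a Python script; the robot and the scene stay as the last script left them, time stands still between calls to the robot, and variables do not carry over. Pictures are saved under pics/ and viewed, and the job is handed in when it is done.

```bash
ls; mkdir -p pics; python3 - <<'E'
from workcell import env
import cv2
for n in("scene","top"):
    f=env.grab_frame(n); cv2.imwrite(f"pics/{n}0.png",f["image"]); print(n,{k:v for k,v in f.items() if k!="image"})
s=env.read_state(); print(s)
E
```

```text
pics
scene {'fx': 441.04117815438457, 'fy': 441.04117815438457, 'cx': 271.99886296789686, 'cy': 204.15973413528005, 'position': array([1.1452245 , 0.33514492, 0.58600047]), 'orientation': array([ 55.65823473,  -1.09874437, 120.7518098 ]), 'shot': 1}
top {'fx': 395.7220839696018, 'fy': 395.7220839696018, 'cx': 274.0675484679794, 'cy': 210.19775046726588, 'position': array([ 0.38522362, -0.03391816,  1.13239024]), 'orientation': array([ 3.95169558e+00,  8.55271868e-02, -8.86527603e+01]), 'shot': 2}
{'clock': 0.1, 'joint_positions': array([ 8.88422520e+01,  2.20860885e+01,  3.88058742e-01, -2.40326478e-02,
       -6.84143983e+01, -1.48146284e+01]), 'qvel': array([-0.12791313, -0.1037286 ,  0.27376918,  0.07343781, -0.03602523,
       -0.00322487]), 'joint_torque': array([-5.70634020e-04, -3.91691566e+01,  1.87935412e+01,  4.23191205e+00,
        1.34942721e-02, -7.34186165e-05]), 'position': array([0.17184549, 0.60033975, 0.22157824]), 'tool_rot': array([-8.98855980e+01,  7.15990597e-03,  1.64018767e+02]), 'force': array([-0.1655607 ,  0.71440495, -0.85724232]), 'wrist_torque': array([-0.01566802,  0.04196731, -0.05112114]), 'opening': 0.9998544031746388}
```

View pics/scene0.png

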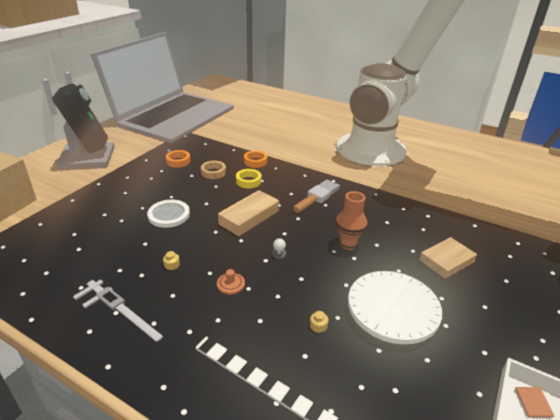

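View pics/top0.png

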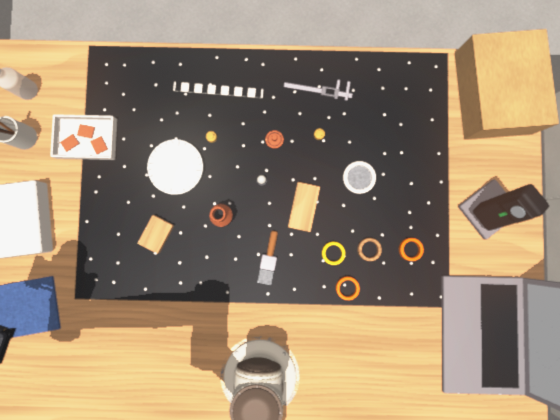

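```bash
cat > h.py <<'E'
from workcell import env
import numpy as np, cv2
from scipy.spatial.transform import Rotation as R
from scipy.optimize import minimize
def grab(n):
    return env.grab_frame(n)
def proj(f,P):
    Rm=R.from_euler('xyz',f['orientation'],degrees=True).as_matrix()
    c=(np.atleast_2d(P)-f['position'])@Rm
    return np.c_[f['fx']*c[:,0]/-c[:,2]+f['cx'], f['fy']*-c[:,1]/-c[:,2]+f['cy']]
def back(f,uv,z):
    Rm=R.from_euler('xyz',f['orientation'],degrees=True).as_matrix()
    uv=np.atleast_2d(uv)
    d=np.c_[(uv[:,0]-f['cx'])/f['fx'],-(uv[:,1]-f['cy'])/f['fy'],-np.ones(len(uv))]@Rm.T
    return f['position']+d*((z-f['position'][2])/d[:,2])[:,None]
def box(L,W,H): return [np.array([[a*L/2,b*W/2,c] for a in(-1,1) for b in(-1,1) for c in(0,H)])]
def rev(prof): # list of (r,z): convex frusta
    t=np.linspace(0,2*np.pi,48,endpoint=False); o=[]
    for (r0,z0),(r1,z1) in zip(prof[:-1],prof[1:]):
        o.append(np.r_[np.c_[r0*np.cos(t),r0*np.sin(t),0*t+z0],np.c_[r1*np.cos(t),r1*np.sin(t),0*t+z1]])
    return o
M=dict(wide_riser_centre=box(.13,.064,.03),narrow_riser_centre=box(.09,.064,.022),
 cork_ring_centre=rev([(.032,0),(.032,.02)]),turntable_top=rev([(.078,0),(.078,.028)]),rest_floor=rev([(.046,0),(.046,.012)]),
 jar_centre=rev([(.018,0),(.018,.024),(.031,.048),(.031,.062),(.019,.086),(.019,.12)]),
 lid_centre=rev([(.026,0),(.026,.006),(.008,.010),(.008,.032)]))
SS=8
def sil(f,parts,p,z0=0,roi=None):
    c,s=np.cos(p[2]),np.sin(p[2]); x0,y0,w,h=roi
    m=np.zeros((h*SS,w*SS),np.uint8)
    for q in parts:
        P=np.c_[c*q[:,0]-s*q[:,1]+p[0],s*q[:,0]+c*q[:,1]+p[1],q[:,2]+z0]
        uv=(proj(f,P)-[x0,y0]+.5)*SS-.5
        cv2.fillConvexPoly(m,cv2.convexHull(uv.astype(np.float32)).round().astype(np.int32),1)
    return cv2.resize(m.astype(np.float32),(w,h),interpolation=cv2.INTER_AREA)
def fit(fm,parts,p0,z0=0,yaw=True,hole=None):
    """fm: list of (frame, mask)"""
    rois=[]
    for f,m in fm:
        x,y,w,h=cv2.boundingRect(m.astype(np.uint8)); rois.append((x-25,y-25,w+50,h+50))
    def cost(v):
        p=[v[0],v[1],v[2] if yaw else 0]; t=0
        for (f,m),r in zip(fm,rois):
            s=sil(f,parts,p,z0,r); x,y,w,h=r
            mm=np.zeros((h,w),np.float32)
            ys=slice(max(y,0),min(y+h,420)); xs=slice(max(x,0),min(x+w,560))
            mm[ys.start-y:ys.stop-y,xs.start-x:xs.stop-x]=m[ys,xs]
            if hole is not None: mm=np.maximum(mm,0)
            t+=np.abs(s-mm).sum()/mm.sum()
        return t/len(fm)
    best=None
    for a in ([p0[2],p0[2]+.5,p0[2]+1.,p0[2]-.5,p0[2]-1.,p0[2]+1.57] if yaw else [0]):
        s=np.array([[p0[0],p0[1],a],[p0[0]+.015,p0[1],a],[p0[0],p0[1]+.015,a],[p0[0],p0[1],a+.3]])
        n=4 if yaw else 3
        r=minimize(cost,s[0][:n-1],method='Nelder-Mead',options=dict(initial_simplex=s[:n,:n-1],xatol=1e-4,fatol=1e-5))
        if best is None or r.fun<best.fun: best=r
    return best.x,best.fun
def fill(m):
    cs,_=cv2.findContours(m.astype(np.uint8),cv2.RETR_EXTERNAL,cv2.CHAIN_APPROX_NONE)
    o=np.zeros(m.shape,np.uint8); cv2.drawContours(o,[max(cs,key=cv2.contourArea)],-1,1,-1); return o.astype(bool)
E
python3 - <<'E'
from h import *
fs={n:grab(n) for n in("scene","top")}
import pickle
out={}
for t in M:
    if t in("turntable_top","rest_floor"):
        for n,f in fs.items():
            for d in env.search_frame(f,t)[:3]: print(n,t,d['score'],d['xyz'].round(4) if hasattr(d['xyz'],'round') else d['xyz'])
        continue
    for n,f in fs.items():
        for d in env.search_frame(f,t)[:5]: print(n,t,round(d['score'],2),np.round(d['xyz'],4))
        out[n,t]=env.trace(f,t)
        for d in out[n,t][:5]:
            m=d['mask']; ys,xs=np.where(m); print('   mask',round(d['score'],2),m.sum(),xs.mean().round(1),ys.mean().round(1))
pickle.dump((fs,out),open('m.pkl','wb')); print(env.read_state()['clock'])
E
```

```text
scene wide_riser_centre 0.89 [ 0.4885 -0.1029  0.0272]
   mask 0.58 1558 247.7 212.6
top wide_riser_centre 0.8 [ 0.4712 -0.1083  0.031 ]
   mask 0.95 1082 303.9 206.8
scene narrow_riser_centre 0.82 [0.4041 0.306  0.0219]
   mask 0.76 1353 447.1 257.7
top narrow_riser_centre 0.57 [0.3866 0.2977 0.0216]
top narrow_riser_centre 0.52 [0.5788 0.2514 0.0247]
   mask 0.97 742 155.8 233.9
   mask 0.28 224 274.9 139.3
scene cork_ring_centre 0.77 [ 0.3492 -0.1933  0.0147]
scene cork_ring_centre 0.68 [ 0.3606 -0.3002  0.0109]
scene cork_ring_centre 0.61 [ 0.3632 -0.411   0.0155]
scene cork_ring_centre 0.56 [ 0.2526 -0.2351  0.0092]
   mask 0.85 337 176.9 158.8
   mask 0.8 377 247.9 178.3
   mask 0.79 314 254.8 158.7
   mask 0.67 400 212.5 169.9
top cork_ring_centre 0.81 [ 0.3643 -0.4141  0.0198]
top cork_ring_centre 0.66 [ 0.2478 -0.2415  0.0182]
top cork_ring_centre 0.63 [ 0.3571 -0.3028  0.0209]
top cork_ring_centre 0.59 [ 0.3483 -0.2046  0.0242]
   mask 0.69 277 411.5 250.3
   mask 0.55 257 334.3 252.6
   mask 0.5 206 348.0 287.9
   mask 0.46 203 370.8 248.4
scene turntable_top 0.76 [0.5885, 0.2562, 0.0282]
scene turntable_top 0.39 [0.4878, -0.1038, 0.0276]
top turntable_top 0.55 [0.5797, 0.248, 0.025]
scene rest_floor 0.6 [0.5679, -0.2679, 0.0042]
top rest_floor 0.93 [0.5617, -0.2682, 0.0067]
scene jar_centre 0.73 [0.4657 0.1171 0.0725]
scene jar_centre 0.19 [ 0.6793 -0.0164  0.0103]
top jar_centre 0.63 [0.442  0.1133 0.0722]
top jar_centre 0.45 [ 0.5623 -0.2667  0.0091]
   mask 0.58 429 220.9 215.1
scene lid_centre 0.71 [ 0.6779 -0.0197  0.0061]
   mask 0.84 479 229.9 282.8
top lid_centre 0.68 [ 0.6623 -0.0262  0.0102]
1.4
```

```bash
cat > t1.py <<'E'
from h import *
import pickle
fs,out=pickle.load(open('m.pkl','rb'))
def seg(f,c,r,kind):
    hsv=cv2.cvtColor(f['image'],cv2.COLOR_BGR2HSV); v=hsv[...,2]; s=hsv[...,1]
    m=((s<70)&(v>90)) if kind=='w' else ((s>75)&(v>60))
    if kind=='w2': m=(v>80)
    m=m.astype(np.uint8)
    k=np.zeros_like(m); cv2.circle(k,tuple(int(a) for a in c),r,1,-1); m&=k
    if kind=='w': m=cv2.morphologyEx(m,cv2.MORPH_CLOSE,np.ones((5,5)),1) 
    n,l,st,_=cv2.connectedComponentsWithStats(m)
    return fill(l==1+np.argmax(st[1:,4]))
P0=dict(wide_riser_centre=(.48,-.105,.3),narrow_riser_centre=(.395,.3,0),cork_ring_centre=(.358,-.302,0),turntable_top=(.583,.25,0),rest_floor=(.565,-.268,0),jar_centre=(.45,.115,0),lid_centre=(.67,-.022,0))
K=dict(turntable_top='w',rest_floor='w',jar_centre='c',lid_centre='c',cork_ring_centre='c',wide_riser_centre='c',narrow_riser_centre='c')
RAD=dict(turntable_top=(60,36),rest_floor=(30,24),jar_centre=(36,20),lid_centre=(22,15),cork_ring_centre=(17,17),wide_riser_centre=(40,35),narrow_riser_centre=(38,25))
H=dict(jar_centre=.06)
dbg={n:f['image'].copy() for n,f in fs.items()}
res={}
for t,p in P0.items():
    ms=[]
    for i,n in enumerate(("scene","top")):
        f=fs[n]; c=proj(f,[p[0],p[1],H.get(t,.01)])[0]
        m=seg(f,c,RAD[t][i],K[t]); ms.append((f,m))
        cs,_=cv2.findContours(m.astype(np.uint8),0,2); cv2.drawContours(dbg[n],cs,-1,(0,255,0),1)
    yaw='riser' in t
    a=[fit([x],M[t],p,yaw=yaw) for x in ms]+[fit(ms,M[t],p,yaw=yaw)]
    print(t); 
    for q,c in a:
        q=np.array(q,float).copy(); 
        if yaw:q[2]=np.degrees(q[2])
        print('   ',q.round(4),round(c,3))
    res[t]=a[2][0]
pickle.dump(res,open('res.pkl','wb'))
for n in dbg: cv2.imwrite(f'pics/seg_{n}.png',dbg[n])
E
python3 t1.py
```

```text
wide_riser_centre
    [  0.4751  -0.1113 -11.5818] 0.373
    [ 4.747000e-01 -1.130000e-01  1.697379e+02] 0.081
    [  0.4742  -0.1125 -10.2031] 0.229
narrow_riser_centre
    [  0.3867   0.3045 -26.0972] 0.035
    [  0.3883   0.3041 -25.2276] 0.05
    [  0.3873   0.3044 -25.9966] 0.046
cork_ring_centre
    [ 0.3591 -0.2969] 0.336
    [ 0.3589 -0.3014] 0.089
    [ 0.3594 -0.3012] 0.215
turntable_top
    [0.5967 0.2611] 0.312
    [0.5805 0.2556] 0.098
    [0.5823 0.2555] 0.22
rest_floor
    [ 0.5638 -0.2691] 0.097
    [ 0.5637 -0.2716] 0.108
    [ 0.5636 -0.2702] 0.103
jar_centre
    [0.4418 0.1149] 0.066
    [0.4432 0.1154] 0.062
    [0.443  0.1152] 0.065
lid_centre
    [ 0.6698 -0.0243] 0.082
    [ 0.67   -0.0251] 0.116
    [ 0.6699 -0.0248] 0.1
```

```bash
python3 - <<'E'
import cv2,numpy as np
a=cv2.imread('pics/seg_scene.png')[130:350,120:500]; b=cv2.imread('pics/seg_top.png')[110:310,110:440]
cv2.imwrite('pics/sa.png',cv2.resize(a,None,fx=2,fy=2,interpolation=0)); cv2.imwrite('pics/sb.png',cv2.resize(b,None,fx=2,fy=2,interpolation=0))
E
```

```text
(no output)
```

View pics/sa.png

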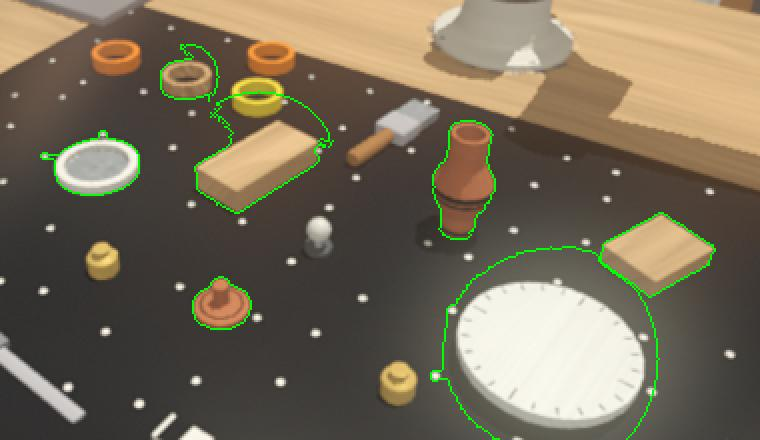

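View pics/sb.png

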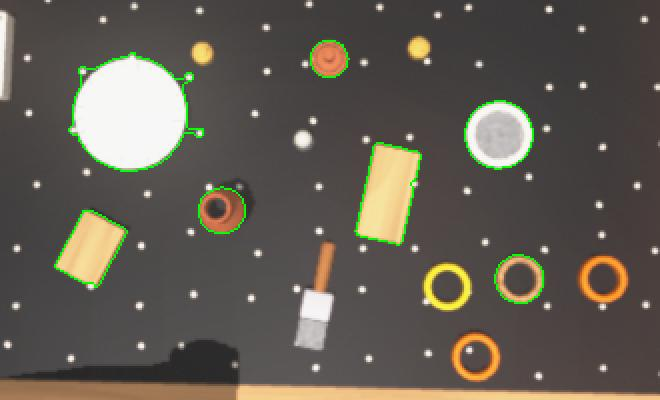

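```bash
python3 - <<'E'
s=open('t1.py').read()
s=s.replace("m=((s<70)&(v>90)) if kind=='w' else ((s>75)&(v>60))","m=((s<70)&(v>150)) if kind=='w' and r in(60,36,30,24) else ((s>75)&(v>(95 if r in(17,40,35) else 60)))")
s=s.replace("m=cv2.morphologyEx(m,cv2.MORPH_CLOSE,np.ones((5,5)),1) ","m=fill(cv2.morphologyEx(m,cv2.MORPH_CLOSE,np.ones((3,3)),1)).astype(np.uint8)")
s=s.replace("return fill(l==1+np.argmax(st[1:,4]))","m=fill(l==1+np.argmax(st[1:,4])).astype(np.uint8); return fill(cv2.morphologyEx(m,cv2.MORPH_OPEN,cv2.getStructuringElement(2,(7,7)) if kind=='w' else np.ones((3,3),np.uint8)))")
open('t1.py','w').write(s)
E
python3 t1.py;python3 - <<'E'
import cv2,numpy as np
a=cv2.imread('pics/seg_scene.png')[130:350,120:500]; b=cv2.imread('pics/seg_top.png')[110:310,110:440]
cv2.imwrite('pics/sa.png',cv2.resize(a,None,fx=2,fy=2,interpolation=0)); cv2.imwrite('pics/sb.png',cv2.resize(b,None,fx=2,fy=2,interpolation=0))
E
```

```text
wide_riser_centre
    [  0.4733  -0.1124 -10.3828] 0.031
    [  0.4746  -0.1127 -10.373 ] 0.074
    [  0.4735  -0.1128 -10.3818] 0.054
narrow_riser_centre
    [  0.3862   0.3047 -25.8305] 0.034
    [  0.3884   0.3042 -25.1548] 0.054
    [  0.3872   0.3045 -25.1959] 0.049
cork_ring_centre
    [ 0.3576 -0.2996] 0.058
    [ 0.3586 -0.3012] 0.074
    [ 0.3575 -0.3005] 0.072
turntable_top
    [0.5663 0.2524] 0.094
    [0.5803 0.2552] 0.032
    [0.579  0.2544] 0.086
rest_floor
    [ 0.5628 -0.2705] 0.043
    [ 0.564  -0.2716] 0.034
    [ 0.5633 -0.2713] 0.043
jar_centre
    [0.4417 0.115 ] 0.065
    [0.443  0.1152] 0.058
    [0.443  0.1151] 0.062
lid_centre
    [ 0.6698 -0.0243] 0.082
    [ 0.67   -0.0251] 0.113
    [ 0.6699 -0.0248] 0.098
```

View pics/sa.png

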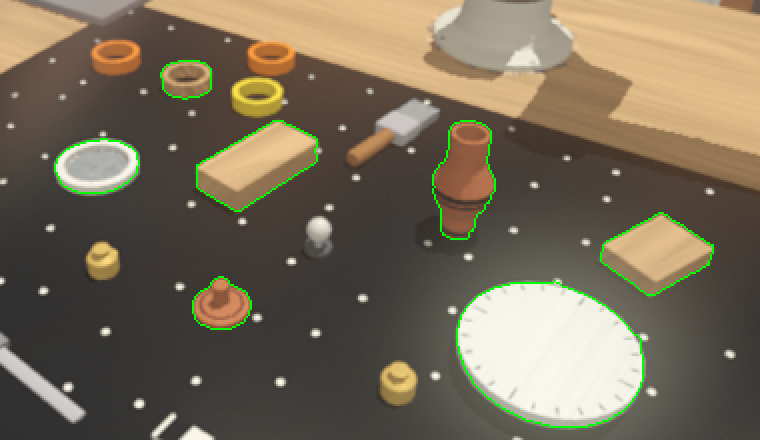

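View pics/sb.png

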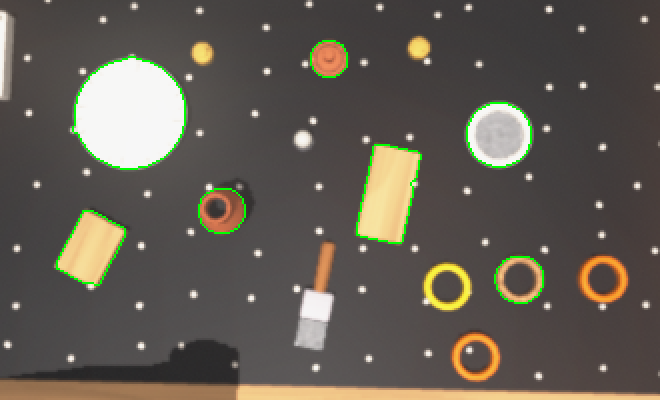

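```bash
sed -e "s/^P0=.*/P0=dict(turntable_top=(.583,.25,0))/" -e "s/^pickle.dump.*//" -e "/imwrite/d" t1.py > t2.py; for z in .016 .022 .026; do sed "s/^res={}/res={}; M['turntable_top']=rev([(.078,$z),(.078,.028)])/" t2.py > t3.py; echo $z; python3 t3.py; done
python3 - <<'E'
from workcell import env
import numpy as np
# reach checks
P=dict(wide=(.474,-.1127,-10.4),narrow=(.3875,.3044,-25.3),ring=(.358,-.3007,0),tt=(.579,.255,0),rest=(.5637,-.2712,0),jar=(.4425,.1151,0),lid=(.67,-.0248,0))
for k,(x,y,a) in P.items():
    print(k,np.hypot(x,y).round(3))
    for yaw in range(-180,180,30):
        for z in (.005,.2):
            q=env.inverse_kinematics([x,y,z],[-90,0,yaw])
            print(yaw,z,None if q is None else np.round(q),end=';')
    print()
E
```

```text
.016
turntable_top
    [0.5787 0.2538] 0.018
    [0.5794 0.2541] 0.026
    [0.579  0.2539] 0.022
.022
turntable_top
    [0.5816 0.2543] 0.035
    [0.579  0.2533] 0.031
    [0.5801 0.2539] 0.037
.026
turntable_top
    [0.5846 0.2547] 0.056
    [0.5788 0.2532] 0.037
    [0.5803 0.2539] 0.054
wide 0.487
-180 0.005 [  6.  25. -33.   0. -31.  84.];-180 0.2 [  6.  10. -20.   0. -60.  84.];-150 0.005 [  6.  25. -33.   0. -31. 114.];-150 0.2 [  6.  10. -20.   0. -60. 114.];-120 0.005 [  6.  25. -33.   0. -31. 144.];-120 0.2 [  6.  10. -20.   0. -60. 144.];-90 0.005 [  6.  25. -33.   0. -31. 174.];-90 0.2 [  6.  10. -20.   0. -60. 174.];-60 0.005 [   6.   25.  -33.   -0.  -31. -156.];-60 0.2 [   6.   10.  -20.    0.  -60. -156.];-30 0.005 [   6.   25.  -33.   -0.  -31. -126.];-30 0.2 [   6.   10.  -20.   -0.  -60. -126.];0 0.005 [  6.  25. -33.  -0. -31. -96.];0 0.2 [  6.  10. -20.  -0. -60. -96.];30 0.005 [  6.  25. -33.  -0. -31. -66.];30 0.2 [  6.  10. -20.   0. -60. -66.];60 0.005 [  6.  25. -33.   0. -31. -36.];60 0.2 [  6.  10. -20.   0. -60. -36.];90 0.005 [  6.  25. -33.   0. -31.  -6
[... 5647 characters left out ...]
.   0. -68. 168.];-60 0.005 [  12.   38.   -6.   -0.  -46. -162.];-60 0.2 [  12.   27.    6.    0.  -68. -162.];-30 0.005 [  12.   38.   -6.   -0.  -46. -132.];-30 0.2 [  12.   27.    6.   -0.  -68. -132.];0 0.005 [  12.   38.   -6.   -0.  -46. -102.];0 0.2 [  12.   27.    6.   -0.  -68. -102.];30 0.005 [ 12.  38.  -6.  -0. -46. -72.];30 0.2 [ 12.  27.   6.   0. -68. -72.];60 0.005 [ 12.  38.  -6.   0. -46. -42.];60 0.2 [ 12.  27.   6.   0. -68. -42.];90 0.005 [ 12.  38.  -6.   0. -46. -12.];90 0.2 [ 12.  27.   6.   0. -68. -12.];120 0.005 [ 12.  38.  -6.   0. -46.  18.];120 0.2 [ 12.  27.   6.   0. -68.  18.];150 0.005 [ 12.  38.  -6.   0. -46.  48.];150 0.2 [ 12.  27.   6.   0. -68.  48.];
```

```bash
cat >> h.py <<'E'
def st(msg=''):
    s=env.read_state(); print(msg,'t',round(s['clock'],1),'pos',s['position'].round(4),'F',s['force'].round(1),'op',round(s['opening'],3),'rot',s['tool_rot'].round(1)); return s
def pick(x,y,z,yaw,op=1.0,f=25,up=.24,hover=None):
    o=[-90,0,yaw]
    env.goto([x,y,up],o); env.gripper_to(op)
    env.move_straight([x,y,z+.03],rate=.2)
    hit=env.move_straight([x,y,z],rate=.06,force_limit=12); a=st(f'down hit={hit}')
    env.gripper_to(0.0,f); s=st('gripped')
    env.move_straight([x,y,up],rate=.2); st('lift')
    return a['position'][2]
def place(x,y,z,yaw,op=1.0,up=.24,below=.004,fl=4):
    env.goto([x,y,up],[-90,0,yaw])
    env.move_straight([x,y,z+.012],rate=.2); env.dwell(.2); st('above')
    hit=env.move_straight([x,y,z-below],rate=.02,force_limit=fl); st(f'contact={hit}')
    env.gripper_to(op); st('released')
    env.move_straight([x,y,up],rate=.2); st('up')
E
python3 - <<'E'
from h import *
z=pick(.4740,-.1127,.005,169.6); 
f=grab("scene"); cv2.imwrite('pics/g1.png',f['image'])
open('z1','w').write(str(z))
E
```

```text
down hit=False t 6.2 pos [ 0.474  -0.1127  0.0047] F [-0.7  0.4  0.7] op 1.003 rot [-90.   -0.  169.6]
gripped t 6.7 pos [ 0.4741 -0.1127  0.0052] F [-0.4 -0.3  1.6] op 0.736 rot [-90.    0.  169.6]
lift t 8.0 pos [ 0.4731 -0.1126  0.2387] F [ 0.7  0.6 -1.2] op 0.733 rot [-90.   -0.2 169.6]
```

View pics/g1.png

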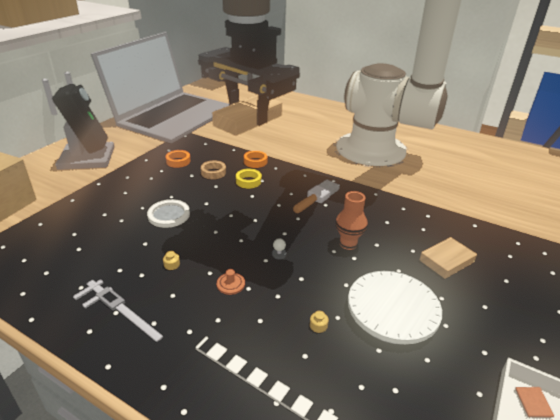

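The riser is held at about (248,115), with an opening of 64 mm, as it should be. Next I place it.

```bash
python3 - <<'E'
from h import *
place(.579,.2537,.005+.028,150)
z=pick(.3875,.3044,.004,154.7)
for n in("scene","top"):
    f=grab(n); cv2.imwrite(f'pics/g2{n}.png',f['image'])
E
```

```text
above t 10.8 pos [0.5796 0.2541 0.0463] F [-0.4 -0.7 -1.2] op 0.73 rot [-9.01e+01  1.00e-01  1.50e+02]
contact=True t 11.4 pos [0.5788 0.2536 0.0332] F [-0.4  0.7  4.4] op 0.735 rot [-90.  -0. 150.]
released t 12.1 pos [0.5779 0.2531 0.0322] F [-0.1  1.   0.1] op 1.001 rot [-8.99e+01 -1.00e-01  1.50e+02]
up t 13.3 pos [0.5783 0.2533 0.2385] F [-1.2 -0.7 -0.9] op 0.998 rot [-89.7  -0.2 150. ]
down hit=False t 16.2 pos [0.3875 0.3044 0.0037] F [ 0.2 -0.6  0.1] op 0.998 rot [-90.    0.  154.7]
gripped t 16.7 pos [0.3876 0.3044 0.0042] F [-0.1  0.2  2.4] op 0.736 rot [-90.    0.  154.7]
lift t 18.1 pos [0.3869 0.3038 0.2387] F [-0.6 -0.3 -1.4] op 0.734 rot [-89.9  -0.  154.7]
```

View pics/g2scene.png

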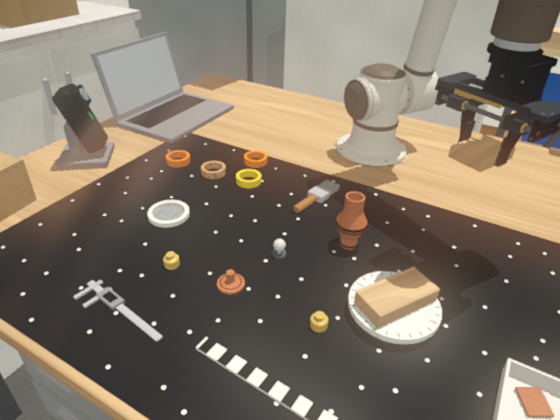

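View pics/g2top.png

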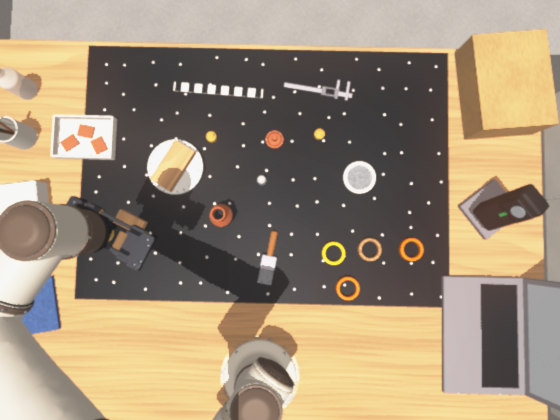

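```bash
cat > fitw.py <<'E'
from h import *
def fitcol(fr,name,p0,z0,r,yaw=True,smin=60,vmin=90,parts=None,tag='f'):
    ms=[]
    for n in ("scene","top"):
        f=fr[n]; hsv=cv2.cvtColor(f['image'],cv2.COLOR_BGR2HSV)
        m=((hsv[...,1]>smin)&(hsv[...,2]>vmin)).astype(np.uint8)
        k=np.zeros_like(m); c=proj(f,[p0[0],p0[1],z0+.01])[0]; cv2.circle(k,tuple(int(round(a)) for a in c),r if n=='scene' else int(r*.7),1,-1); m&=k
        m=cv2.morphologyEx(m,cv2.MORPH_OPEN,np.ones((3,3),np.uint8))
        m=fill(m); ms.append((f,m))
        d=f['image'].copy(); cs,_=cv2.findContours(m.astype(np.uint8),0,2); cv2.drawContours(d,cs,-1,(0,255,0),1)
        x,y=int(c[0]),int(c[1]); cv2.imwrite(f'pics/{tag}_{n}.png',cv2.resize(d[max(0,y-60):y+60,max(0,x-60):x+60],None,fx=4,fy=4,interpolation=0))
    P=parts or M[name]
    for a in ([ms[0]],[ms[1]],ms):
        q,c=fit(a,P,p0,z0,yaw); q=np.array(q,float)
        print('   ',name,q[:2].round(4),(np.degrees(q[2])%180).round(1) if yaw else '',round(c,3))
    return q
E
python3 - <<'E'
from fitw import *
fr={n:grab(n) for n in("scene","top")}
fitcol(fr,'wide_riser_centre',(.579,.2537,np.radians(-30)),.028,48,tag='w')
st()
E
python3 -c "
import cv2,numpy as np
cv2.imwrite('pics/wcmp.png',cv2.resize(np.hstack([cv2.imread('pics/w_%s.png'%n) for n in('scene','top')]),(800,400)))"
```

```text
wide_riser_centre [0.5774 0.2549] 150.6 0.044
    wide_riser_centre [0.579  0.2534] 150.2 0.081
    wide_riser_centre [0.5782 0.2542] 150.1 0.07
 t 18.3 pos [0.3873 0.3041 0.2391] F [-0.  -0.1 -1.9] op 0.736 rot [-89.9  -0.  154.7]
```

View pics/wcmp.png

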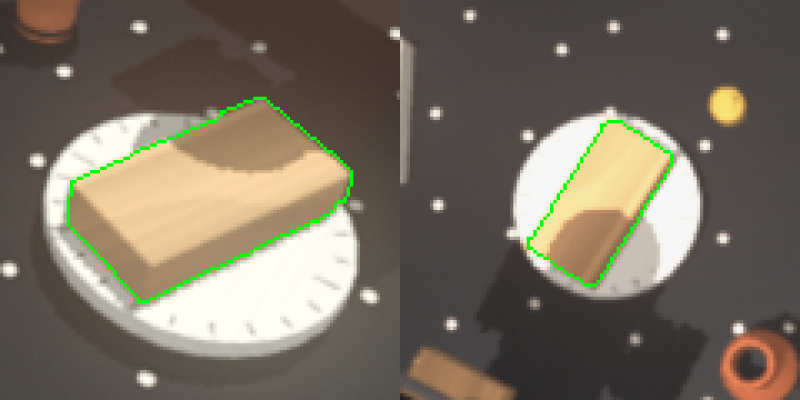

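The wide riser sits within about 1 mm of the turntable's middle at yaw 150°. Next are the narrow riser and the ring.

```bash
python3 - <<'E'
from fitw import *
place(.5785,.2538,.004+.058,150.1)
z=pick(.358,-.3007,.004,90,op=1.0,f=15)
fr={n:grab(n) for n in("scene","top")}
fitcol(fr,'narrow_riser_centre',(.5785,.2538,np.radians(-30)),.058,48,tag='n',parts=[p+[0,0,.0] for p in M['narrow_riser_centre']])
for n in fr: cv2.imwrite(f'pics/g3{n}.png',fr[n]['image'])
cv2.imwrite('pics/ncmp.png',cv2.resize(np.hstack([cv2.imread('pics/n_%s.png'%n) for n in('scene','top')]),(800,400)))
E
```

```text
above t 20.3 pos [0.5791 0.2543 0.0754] F [-0.2 -0.8 -1.2] op 0.734 rot [-9.010e+01  1.000e-01  1.501e+02]
contact=True t 20.9 pos [0.5784 0.2537 0.0622] F [ 0.  -0.1  2.8] op 0.734 rot [-90.   -0.  150.1]
released t 21.6 pos [0.5776 0.2532 0.0613] F [ 0.4 -0.9 -0. ] op 0.996 rot [-8.990e+01 -1.000e-01  1.501e+02]
up t 22.6 pos [0.5777 0.2535 0.2385] F [-0.5  0.5 -0.4] op 1.005 rot [-89.7  -0.2 150.1]
down hit=False t 26.8 pos [ 0.358  -0.3007  0.0038] F [0.3 0.7 1.2] op 1.0 rot [-90.  -0.  90.]
gripped t 27.4 pos [ 0.3581 -0.3007  0.0042] F [0.  0.2 1.3] op 0.731 rot [-90.   0.  90.]
lift t 28.7 pos [ 0.3573 -0.3003  0.2388] F [ 0.2 -0.9 -0.8] op 0.729 rot [-89.9  -0.1  90. ]
    narrow_riser_centre [0.6147 0.2517] 150.0 0.354
    narrow_riser_centre [0.5767 0.2492] 149.8 0.299
    narrow_riser_centre [0.5767 0.2525] 150.1 0.375
```

View pics/ncmp.png

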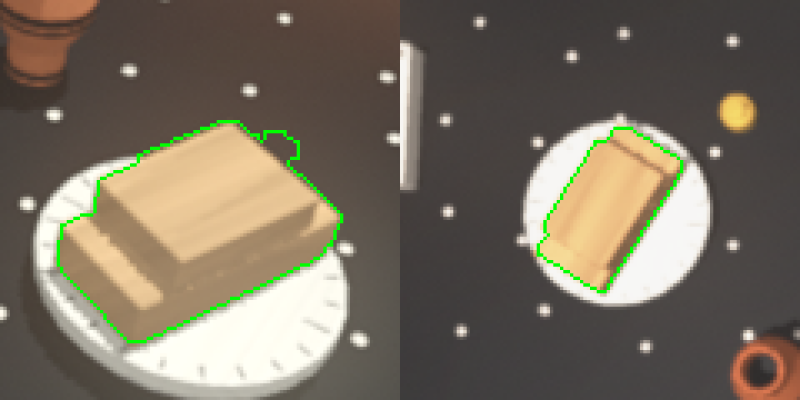

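View pics/g3scene.png

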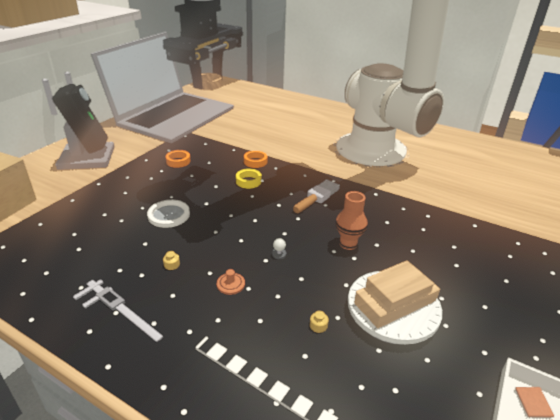

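```bash
python3 - <<'E'
from fitw import *
fr={n:grab(n) for n in("scene","top")}
o=[]
for n,f in fr.items():
    big=cv2.resize(f['image'],None,fx=5,fy=5,interpolation=cv2.INTER_CUBIC)
    for (L,zz,x,y,col) in((.13,.058,.5785,.2538,(255,0,0)),(.09,.08,.5785,.2538,(0,0,255))):
        a=np.radians(150.1);P=np.array([[s*L/2,t*.032] for s,t in((1,1),(1,-1),(-1,-1),(-1,1))])@np.array([[np.cos(a),np.sin(a)],[-np.sin(a),np.cos(a)]])+[x,y]
        uv=(proj(f,np.c_[P,[zz]*4])+.5)*5-.5
        cv2.polylines(big,[uv.round().astype(np.int32)],True,col,1)
    c=(proj(f,[.5785,.2538,.07])[0]*5).astype(int); o.append(big[c[1]-200:c[1]+200,c[0]-200:c[0]+200])
cv2.imwrite('pics/n2.png',np.hstack(o)); st()
E
```

```text
t 28.9 pos [ 0.3577 -0.3005  0.2391] F [-0.3  0.  -1.6] op 0.731 rot [-89.9  -0.   90. ]
```

View pics/n2.png

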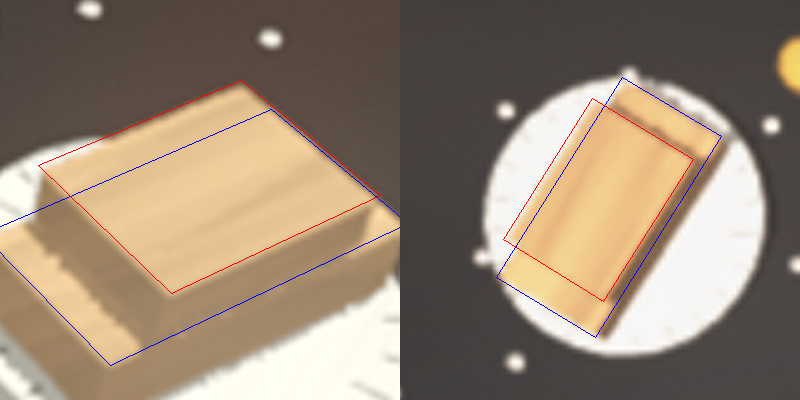

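```bash
cat > fit2.py <<'E'
from fitw import *
def fit2(fr,smin=60):
    a=np.radians(150.1)
    ms=[]
    for n in("scene","top"):
        f=fr[n]; hsv=cv2.cvtColor(f['image'],cv2.COLOR_BGR2HSV)
        m=((hsv[...,1]>smin)&(hsv[...,2]>90)).astype(np.uint8)
        k=np.zeros_like(m); c=proj(f,[.5785,.2538,.05])[0]; cv2.circle(k,tuple(int(round(q)) for q in c),46 if n=='scene' else 33,1,-1)
        m=fill(cv2.morphologyEx(m&k,cv2.MORPH_OPEN,np.ones((5,5),np.uint8)))
        x,y,w,h=cv2.boundingRect(m.astype(np.uint8)); r=(x-10,y-10,w+20,h+20); ms.append((f,m[r[1]:r[1]+r[3],r[0]:r[0]+r[2]].astype(np.float32),r))
    def cost(v,ms):
        t=0
        for f,m,r in ms:
            s=np.maximum(sil(f,M['wide_riser_centre'],(v[0],v[1],v[2]),.028,r),sil(f,M['narrow_riser_centre'],(v[3],v[4],v[5]),.058,r))
            t+=np.abs(s-m).sum()/m.sum()
        return t/len(ms)
    for sub in(ms[:1],ms[1:],ms):
        v0=np.array([.5785,.2538,a]*2); s=np.vstack([v0]+[v0+np.eye(6)[i]*(.06 if i%3==2 else .006) for i in range(6)])
        r=minimize(cost,v0,args=(sub,),method='Nelder-Mead',options=dict(initial_simplex=s,maxiter=600,xatol=1e-4,fatol=1e-5))
        x=r.x.copy(); x[[2,5]]=np.degrees(x[[2,5]]); print(x.round(4),round(r.fun,4))
E
python3 - <<'E'
from fit2 import *
fr={n:grab(n) for n in("scene","top")}
fit2(fr); fit2(fr,90)
E
```

```text
[  0.577    0.2542 150.2257   0.5768   0.2546 153.1388] 0.0479
[  0.5808   0.2554 149.4906   0.5781   0.251  151.5692] 0.0594
[  0.5792   0.2546 150.5233   0.575    0.2533 151.655 ] 0.07
[  0.5389   0.2574 149.9958   0.5536   0.2691 150.7876] 1.6738
[  0.5807   0.2572 149.648    0.5714   0.2527 149.9633] 0.0951
[  0.5678   0.2505 163.0993   0.5776   0.2549 153.6702] 1.2553
```

Both risers agree to within about 1–2 mm, which is about the noise of the fit. The ring is next.

```bash
python3 - <<'E'
from fitw import *
place(.5782,.2537,.004+.080,150.1,up=.26,fl=3)
fr={n:grab(n) for n in("scene","top")}
o=[]
for n,f in fr.items():
    big=cv2.resize(f['image'],None,fx=5,fy=5,interpolation=cv2.INTER_CUBIC); t=np.linspace(0,6.28,60)
    for r,z,col in((.032,.1,(0,0,255)),(.024,.1,(255,0,0))):
        uv=(proj(f,np.c_[.5782+r*np.cos(t),.2537+r*np.sin(t),0*t+z])+.5)*5-.5
        cv2.polylines(big,[uv.round().astype(np.int32)],True,col,1)
    c=(proj(f,[.5785,.2538,.08])[0]*5).astype(int); o.append(big[c[1]-200:c[1]+200,c[0]-200:c[0]+200])
cv2.imwrite('pics/r1.png',np.hstack(o)); cv2.imwrite('pics/r1s.png',fr['scene']['image']); cv2.imwrite('pics/r1t.png',fr['top']['image'])
E
```

```text
above t 32.3 pos [0.5788 0.2541 0.0974] F [-0.4  0.2 -0.6] op 0.729 rot [-9.010e+01  1.000e-01  1.501e+02]
contact=True t 32.9 pos [0.5781 0.2536 0.0842] F [-0.2  0.7  4.7] op 0.735 rot [-90.   -0.  150.1]
released t 33.6 pos [0.5775 0.2533 0.0834] F [0.3 0.1 0.1] op 0.997 rot [-8.990e+01 -1.000e-01  1.501e+02]
up t 34.7 pos [0.5774 0.2534 0.2585] F [-0.5  0.2 -0.8] op 1.002 rot [-89.8  -0.2 150.1]
```

View pics/r1.png

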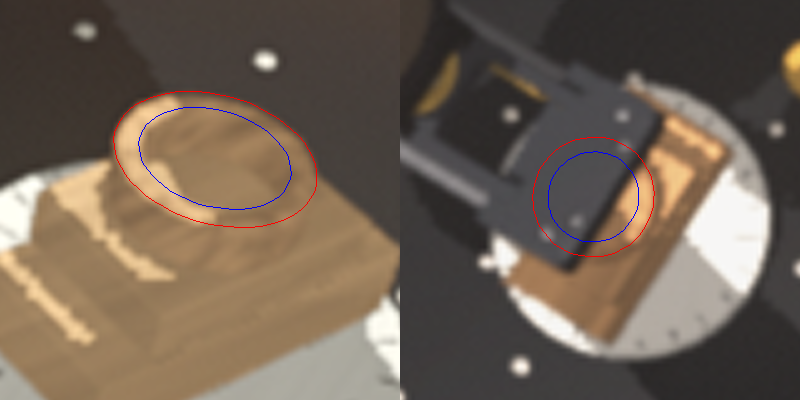

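View pics/r1s.png

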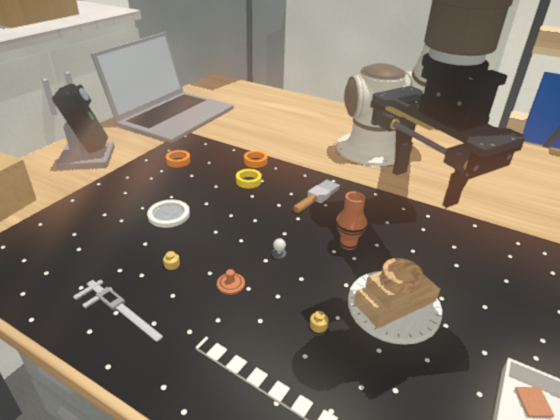

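View pics/r1t.png

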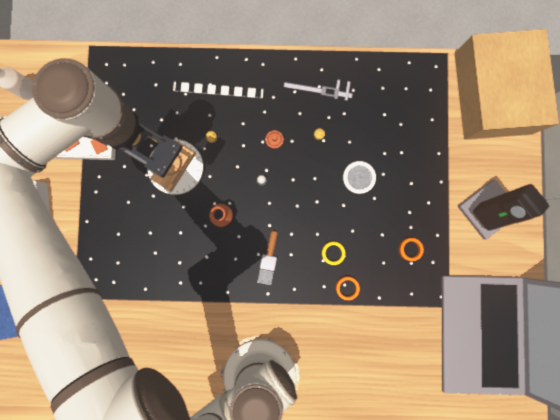

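The ring lies in place at about (405,272), where the projected circles put it. The jar is next, carried in straight lines so it stays upright.

```bash
python3 - <<'E'
from fitw import *
x,y=.4425,.1151
env.goto([x,y,.26],[-90,0,150.1]); env.gripper_to(1.0)
env.move_straight([x,y,.087],rate=.12,force_limit=10); st('down')
env.gripper_to(0.0,25); st('grip')
env.move_straight([x,y,.28],rate=.12); env.dwell(.2); st('lift')
env.move_straight([.578,.2537,.28],rate=.12); env.dwell(.3); st('over')
fr={n:grab(n) for n in("scene","top")}
for n in fr: cv2.imwrite(f'pics/j1{n}.png',fr[n]['image'])
E
```

```text
down t 37.4 pos [0.4429 0.1153 0.0876] F [-0.1  1.3  0.4] op 1.0 rot [-90.1   0.  150.1]
grip t 38.2 pos [0.4425 0.1151 0.087 ] F [-1.  -0.2 -0.7] op 0.437 rot [-90.   -0.  150.1]
lift t 40.2 pos [0.4424 0.115  0.2796] F [-0.2  0.4 -2.5] op 0.431 rot [-90.   -0.  150.1]
over t 42.3 pos [0.5779 0.2536 0.2802] F [-0.6  0.1 -3.3] op 0.432 rot [-90.    0.  150.1]
```

View pics/j1scene.png

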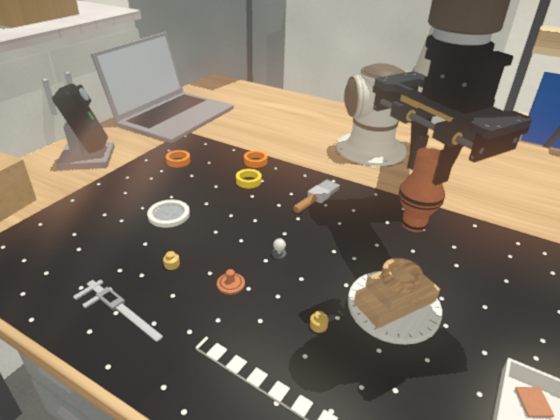

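```bash
python3 - <<'E'
from fitw import *
f=grab("scene"); s=env.read_state(); b=s['position'][2]-.087; big=cv2.resize(f['image'],None,fx=5,fy=5,interpolation=cv2.INTER_CUBIC); t=np.linspace(0,6.28,60)
for r,z in((.018,0),(.018,.024),(.031,.048),(.031,.062)):
    uv=(proj(f,np.c_[.578+r*np.cos(t),.2537+r*np.sin(t),0*t+z+b])+.5)*5-.5
    cv2.polylines(big,[uv.round().astype(np.int32)],True,(0,255,0),1)
c=(proj(f,[.578,.2538,b+.04])[0]*5).astype(int); cv2.imwrite('pics/j2.png',big[c[1]-200:c[1]+200,c[0]-200:c[0]+200])
E
```

```text
(no output)
```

View pics/j2.png

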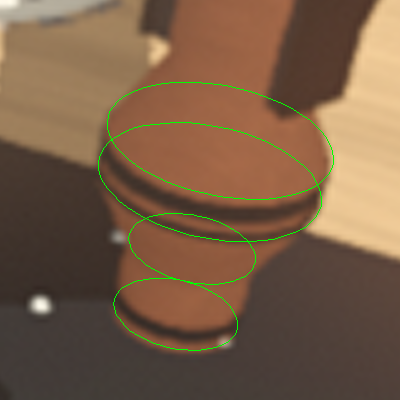

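The jar hangs upright, and the projected model matches to about 1 px. I lower it into the ring now.

```bash
python3 - <<'E'
from fitw import *
x,y=.578,.2537
env.move_straight([x,y,.195],rate=.1); env.dwell(.3); st('above ring')
h=env.move_straight([x,y,.163],rate=.03,force_limit=5); s=st(f'contact {h}')
print('bottom above wood mm',(s['position'][2]-.167)*1000)
fr={n:grab(n) for n in("scene","top")}
for n in fr: cv2.imwrite(f'pics/j3{n}.png',fr[n]['image'])
f=fr['scene'];c=proj(f,[.578,.2538,.12])[0].astype(int); cv2.imwrite('pics/j3c.png',cv2.resize(f['image'][c[1]-75:c[1]+75,c[0]-75:c[0]+75],None,fx=4,fy=4,interpolation=cv2.INTER_CUBIC))
E
```

```text
above ring t 43.7 pos [0.5781 0.2538 0.1955] F [-0.3 -0.2 -3.1] op 0.432 rot [-90.    0.  150.1]
contact True t 44.6 pos [0.5779 0.2535 0.167 ] F [-1.1  0.4  5.4] op 0.433 rot [-89.9   0.  150.1]
bottom above wood mm 0.029005056978365085
```

View pics/j3c.png

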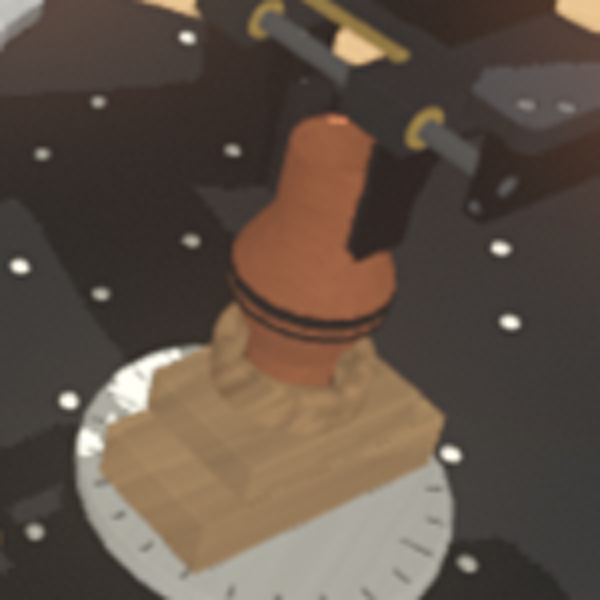

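Contact came exactly at wood height, and the foot is inside the ring. I release the jar and pick the lid.

```bash
python3 - <<'E'
from fitw import *
x,y=.578,.2537
env.dwell(.3); env.gripper_to(1.0); st('rel'); env.move_straight([x,y,.29],rate=.1); st('up')
z=pick(.6699,-.0247,.013,120,op=.6,f=15,up=.2)
fr={n:grab(n) for n in("scene","top")}
for n in fr: cv2.imwrite(f'pics/l1{n}.png',fr[n]['image'])
E
```

```text
rel t 46.0 pos [0.5768 0.253  0.1652] F [ 0.2 -0.6  0.5] op 0.998 rot [-8.980e+01 -1.000e-01  1.501e+02]
up t 47.4 pos [0.5777 0.2535 0.2891] F [-0.2  0.1 -0.1] op 1.0 rot [-89.7  -0.2 150.1]
down hit=False t 51.1 pos [ 0.67   -0.0248  0.0128] F [-0.5 -0.3 -0.5] op 0.601 rot [-90.   0. 120.]
gripped t 51.8 pos [ 0.6699 -0.0247  0.0131] F [-0.  -0.8  1. ] op 0.176 rot [-90.   0. 120.]
lift t 52.9 pos [ 0.669  -0.0247  0.1984] F [ 0.7  0.  -1.4] op 0.175 rot [-8.99e+01 -1.00e-01  1.20e+02]
```

View pics/l1scene.png

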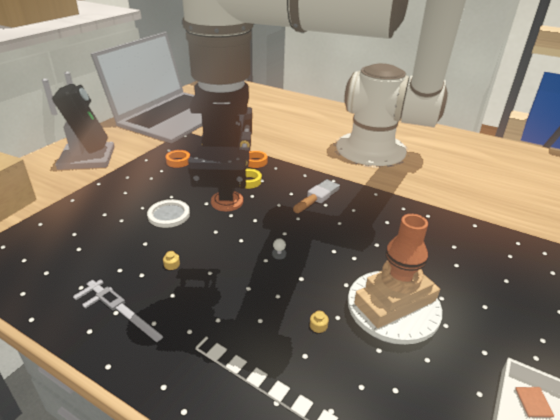

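View pics/l1top.png

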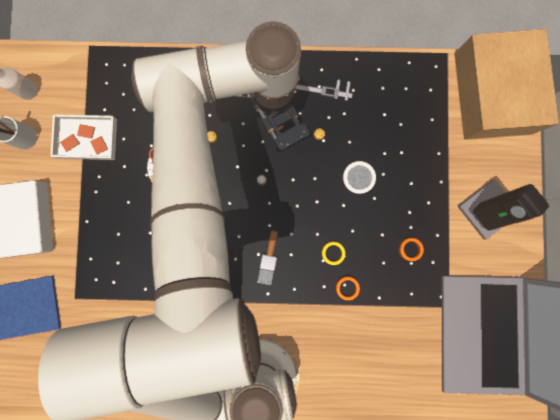

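The lid is held level at about (227,200), and the jar stands upright at about (405,262). Next I place the lid in the rest.

```bash
python3 - <<'E'
from fitw import *
place(.5635,-.2711,.017,120,op=.6,up=.2,fl=3)
env.goto([.45,-.15,.3],[-90,0,120]); st()
fr={n:grab(n) for n in("scene","top")}
for n in fr: cv2.imwrite(f'pics/e1{n}.png',fr[n]['image'])
f=fr['scene']
for p,z,nm in(((.578,.2538),.1,'jar'),((.5635,-.2711),.01,'lid')):
    c=proj(f,[*p,z])[0].astype(int); cv2.imwrite(f'pics/e_{nm}.png',cv2.resize(f['image'][c[1]-75:c[1]+75,c[0]-75:c[0]+75],None,fx=4,fy=4,interpolation=cv2.INTER_CUBIC))
E
```

```text
above t 55.2 pos [ 0.5643 -0.2713  0.0304] F [ 0.1  0.5 -0.1] op 0.176 rot [-9.01e+01  1.00e-01  1.20e+02]
contact=True t 55.8 pos [ 0.5633 -0.2711  0.017 ] F [0.2 0.1 3.3] op 0.178 rot [-90.  -0. 120.]
released t 56.7 pos [ 0.5627 -0.2708  0.0164] F [ 0.4  0.2 -0.8] op 0.6 rot [-8.99e+01 -1.00e-01  1.20e+02]
up t 57.8 pos [ 0.5627 -0.2708  0.1986] F [0.5 0.1 0.1] op 0.602 rot [-89.8  -0.2 120. ]
 t 58.6 pos [ 0.4502 -0.1501  0.299 ] F [ 0.   0.5 -0.8] op 0.6 rot [-89.9  -0.  120. ]
```

View pics/e_jar.png

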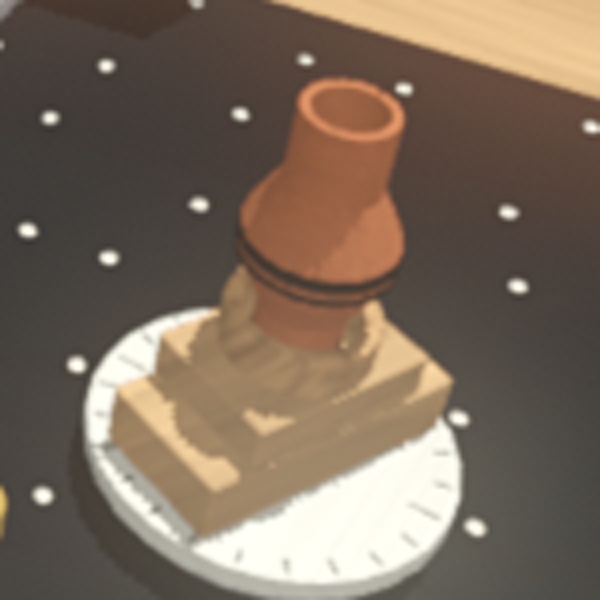

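View pics/e_lid.png

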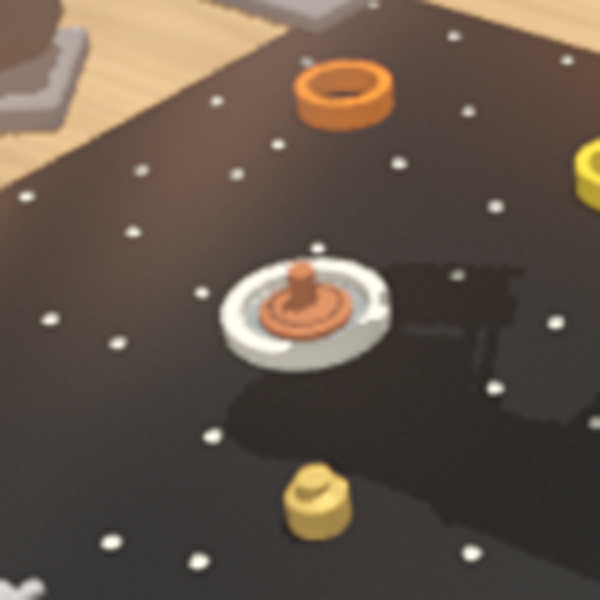

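View pics/e1top.png

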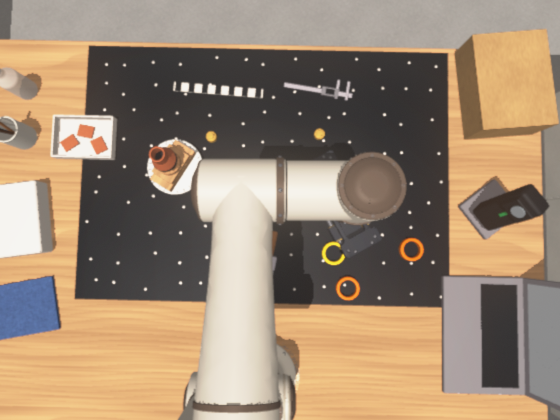

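The lid sits in the recess and the jar stands in the ring. I'll overlay a strictly upright jar model to check for tilt and contact height.

```bash
python3 - <<'E'
from fitw import *
fr={n:grab(n) for n in("scene","top")}
f=fr['scene']; big=cv2.resize(f['image'],None,fx=5,fy=5,interpolation=cv2.INTER_CUBIC); t=np.linspace(0,6.28,60)
def ring(x,y,r,z,c):
    uv=(proj(f,np.c_[x+r*np.cos(t),y+r*np.sin(t),0*t+z])+.5)*5-.5
    cv2.polylines(big,[uv.round().astype(np.int32)],True,c,1)
X,Y=.578,.2537
for r,z in((.031,.048),(.031,.062),(.019,.086),(.019,.12)): ring(X,Y,r,z+.08,(0,255,0))
ring(X,Y,.032,.1,(0,0,255)); ring(.579,.2537,.078,.028,(255,0,0))
c=(proj(f,[X,Y,.12])[0]*5).astype(int); cv2.imwrite('pics/e3.png',big[c[1]-290:c[1]+290,c[0]-290:c[0]+290])
# upright fit of jar upper part (scene, terracotta hue)
for d in env.search_frame(f,'jar_centre')[:2]: print(d['score'],np.round(d['xyz'],4))
st()
E
```

```text
0.61 [0.5977 0.2563 0.1561]
 t 58.8 pos [ 0.4504 -0.1505  0.2987] F [-0.4  0.5  0. ] op 0.6 rot [-8.990e+01 -1.000e-01  1.199e+02]
```

View pics/e3.png

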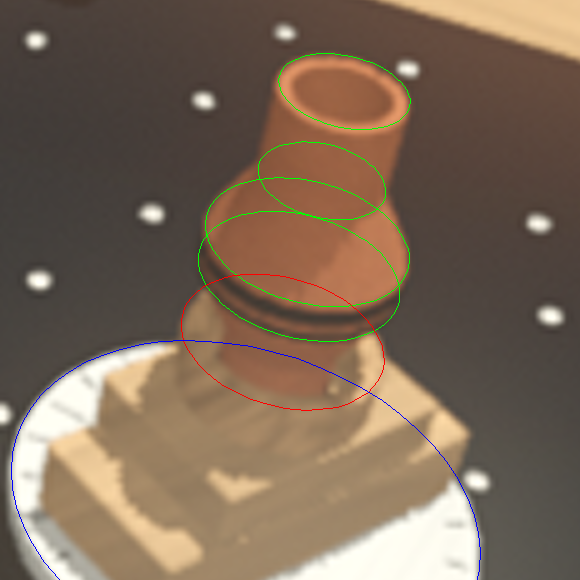

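```bash
python3 - <<'E'
from h import *
env.dwell(.5); st(); env.close_job()
E
```

```text
t 59.3 pos [ 0.45 -0.15  0.3 ] F [ 0.5 -0.4  0.8] op 0.598 rot [-90.   0. 120.]
the job is handed in; nothing more can be done
```

I stacked the wide riser, narrow riser, cork ring and jar on the turntable in that order. Then I laid the lid, knob up, in the white rest. The job was handed in at 59.3 s, with everything released and the gripper well clear.

- **Risers and ring:** The wide riser measured within about 1 mm of the turntable's centre. A separate fit of the narrow riser scattered by 2–4 mm and up to 3° between the two cameras. I took that as fit noise, because overlays of the planned outlines matched to about 1–2 px in the scene view. The top view looked a little further off for the narrow riser. The ring matched its planned outline in the scene view; the gripper partly hid it from the top camera.
- **Jar:** It made contact exactly at wood height. An overlay of an upright jar model then matched its rim and belly, so it is standing upright with its foot down. The tool stayed vertical to within about 0.2° while carrying it.
- **Lid:** It made contact at the expected height for the recess floor. The scene picture shows it flat in the recess, knob up. The arm hid the rest from the top camera in the last picture, so I checked it from one view only.
- **Forces:** The highest tool force I read was about 5 N, at the jar's contact.

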